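# Set the dough roller and lock it

## Robot

A 6-joint arm with a two-finger parallel gripper is mounted at the origin on the work surface. World frame = base frame: x ahead of the robot, y to its left, z up, the work surface at z = 0. Lengths are in mm, angles in degrees, forces in N, time in s.
With the tool pointing down it reaches from about 350 to 850 mm from the base axis. Payload 8.1 kg.
Tool frame: the origin (TCP) lies on the centre line of the jaws, within the pads' length; the fingertips stand 19 mm ahead of it and the grasp point (between the pads) is the TCP (r.tip_reach is the z of the fingertips in the tool frame, in mm); z points along the fingers, y is the line along which they close (so a half turn about z gives the same grasp; the last joint's range is limited). The gripper opens to 85 mm and grips with 20 to 120 N. Pads are 22 mm wide; open, the fingers measure 114 mm over their backs; the gripper's body (76 mm by 85 mm) begins 54 mm behind the grasp point. The pads swing forward as they close: fully open they stand 13 mm farther back than shut.
Start: joints at [63.002, 7.471, 85.268, -0, 87.261, -4.893], TCP at [225.76, 555.912, 250.292] pointing down, gripper open.
Joint ranges: [-169.43, 169.43], [-51.17, 129.36], [1.28, 143.12], [-76.62, 256.62], [0, 156.53], [-152.29, 152.29]. Speed limits (degrees/s): [136.94, 136.94, 159.86, 180, 180, 180].

## Interface

Orientations are given as [roll, pitch, yaw] about the fixed x, y, z axes, in that order (R = Rz(yaw) Ry(pitch) Rx(roll)).
In Python, from bench import r gives the robot as it stands. The module is installed in compiled form; this text tells all that it offers.
- The arm moves only by the shell command python3 -m handwheel 'ROWS' [FORCE]. ROWS is JSON, a list of rows, each a list of 7 numbers: the shift along the tool's x, y, z in m, then the turn, a rotation vector about the tool's x, y, z in degrees, then the finger opening in m, from 0 to 0.0854. In form: [[tx, ty, tz, ax, ay, az, claw], ...]. A call has 1 to 8 rows; each row shifts and turns the commanded pose from where the row before left it, along the tool's axes as they then stand; what a row does not reach is not made up. A row lasts 1/12 s, in which the tool goes at most 41.7 mm and 7.16 degrees, less where a joint would pass 70% of its speed; a pose out of reach is approached as far as the arm can. A call with a gripper value outside its range is refused whole. The fingers move at their own pace and stop on an object; FORCE is the grip in N (left out, the last holds). Time passes only in rows, so rows that do not move let the fingers close. It gives the time, the measured TCP pose, the force, the opening and the grip force at its end, in the units of the state.
- r.sense(): the state, without advancing time (a new reading comes with each control period).
- r.snapshot(name): name is "side" or "top" or "wrist"; returns (picture, depth): 480x640x3 uint8, blue, green, red; 480x640 float32, mm along the optical axis (not along the pixel's ray), 0 where there is no reading.
- r.calibration(name): a dict with "vfov" (degrees; the focal length in pixels is half the picture's height over the tangent of half this angle, whatever the lens; pixels are square), "cx", "cy" (the principal point, pixels), "rvec" (rotation vector, rad) and "tvec" (3), from world to camera coordinates, as OpenCV has them; the wrist camera has in their place "tool_from_camera" (4x4, takes a point from camera to tool coordinates, whose origin is the TCP and whose axes are the flange's). Camera axes: x right, y down, z forward; pixel columns grow to the right and rows downward; lengths in mm; the calibration is good to about 2 mm. A picture is of the moment at which its call begins: read the wrist's pose just before it. calibration takes no time and is no camera call.
- r.hand_in(): hands the job in; it is judged then, once.
The state is a dict: "time": time; "joint_pos": joint angles; "qd": joint speeds; "joint_efforts": joint torques, N m; "tool_pos": TCP position; "tcp_rot": TCP orientation; "ft_force": force on the tool from outside, world axes, zero at the start; "wrist_torque": the same for the moment, N m; "finger_gap": finger opening in mm; "grip_force": force on a finger pad.
Only numpy, scipy, OpenCV 4.12 (cv2) and the standard library are available. Lean on these libraries where they do the work, as an engineer would, in place of code of your own. Each camera call takes 0.05 s, during which the arm holds its last target. There are 200 camera calls.

## Task

Get the hand dough roller ready for thick biscuits: push its orange thickness slide all the way along its track to the yellow end stop. Then lock that setting by knocking the brass-headed pin fully down with the mallet, not with the gripper itself. Finally stand the mallet back on the wooden board, on the face of its head with the handle level as you found it, and leave the cup, the cutter and the jar where they are.

Things in the scene. Friction and masses are not known exactly. Their poses are not given: they have to be found in the camera images.
- roller: white and steel hand-cranked dough roller, fixed. Origin: centre of its underside, z up, y along its rollers. Flat white deck on top, 130 (x) by 290 (y) mm, upper face at z = 140 mm; the slide's track, its yellow stop and the pin lie on the deck's middle line x = 0. Low sloping trays reach x = -105 and +105 mm; a crank below deck height reaches y = -210 mm
- end_stop (a point): centre of the top of the yellow end stop of the slide, 30 (x) by 6 (y) by 12 mm high on the deck, at the pin's end of the track. The track's two rails are 6 mm high, 30 mm wide over all, and run 118 mm from it towards the roller's -y
- thickness_slide (a joint): travel of the orange thickness slide in m: 0 at the thin end, 0.070 against its end stop (thick, towards the roller's +y, towards the pin). Light friction of about 3 N; it stays where it is left. At value q its grip is centred at x = 0, y = -62 mm + q in the roller's frame
- slide_grip (a point): centre of the top face of the orange grip, a block 34 mm (roller's x) by 16 mm (roller's y, the sliding direction) by 22 mm high; its top is 30 mm and its underside 8 mm above the deck
- lock_pin: brass-headed sprung locking pin, upright in a black boss (diameter 32 mm, 24 mm high) on the deck, 65 mm from the deck's centre. Origin: centre of the head's top face (diameter 20 mm, 5 mm thick). Raised, its top is 178 mm above the roller's underside; driven fully down it goes 12 mm lower (166 mm), its head then just above the boss. Needs 6 to 8 N downward and then stays down
- mallet: small kitchen mallet standing on the face of its head. Head: upright black rubber cylinder with a steel band, diameter 56 mm, 64 mm high. Origin: centre of the lower face of the head, z up along the head. Square wooden handle 20 by 20 mm, level, its axis 32 mm above the lower face, running to the mallet's -x from the head out to x = -131 mm. 0.34 kg, most of it in the head
- mallet_grip (a point): point on the handle's axis 52 mm from the head's axis: where to hold it
- board: fixed brown wooden board 260 (x) by 190 (y) by 18 mm thick. Origin: centre of its underside
- cup: white ceramic cup, diameter 64 mm, 55 mm high, origin at the centre of its underside; leave it alone
- cutter: round steel biscuit cutter, diameter 60 mm, 24 mm high, origin at the centre of its underside; leave it alone
- jar: amber glass jar with a brass lid, diameter 68 mm, 85 mm high, origin at the centre of its underside; leave it alone
Mind the look-alikes: they are no part of the job. There is more than one size of the mallet; the job needs the smallest.

How it is judged:
By the outcome, as a careful person would: the job done as asked, in the order asked, and still so for the second after the job is handed in, with the robot touching nothing.
It also fails if it takes over 61 s, if anything falls off the work surface, if the arm or the gripper's body presses on something with over 40 N, if the wrist force passes 120 N, or if a joint passes its speed limit or range.

## Working session

There is one attempt and no reset: what is moved stays moved. The work goes in short steps, Python scripts to look and compute and a shell command to move; the robot and the scene stay as the last step left them, time stands still between calls to the robot, and variables do not carry over. Pictures are saved under pics/ and viewed, at most 10 in all, crops included, and the job is handed in when it is done.

```bash
mkdir -p pics
cat > h.py <<'E'
import numpy as np, cv2, pickle
from scipy.spatial.transform import Rotation as R
from bench import r
def take(name,tag):
    s=r.sense(); p,d=r.snapshot(name); c=r.calibration(name)
    cv2.imwrite(f'pics/{tag}.png',p); pickle.dump((s,p,d,c,name),open(f'{tag}.pkl','wb')); return s,p,d,c
def load(tag): return pickle.load(open(f'{tag}.pkl','rb'))
def cloud(tag):
    s,p,d,c,name=load(tag); f=240/np.tan(np.radians(c['vfov'])/2)
    v,u=np.mgrid[:480,:640]
    P=np.dstack([(u-c['cx'])/f*d,(v-c['cy'])/f*d,d]).astype(float)
    if name=='wrist':
        T=np.array(c['tool_from_camera']); P=P@T[:3,:3].T+T[:3,3]
        Rt=R.from_euler('xyz',s['tcp_rot'],degrees=True).as_matrix()
        W=P@Rt.T+np.array(s['tool_pos'])
    else:
        Rm=cv2.Rodrigues(np.array(c['rvec'],float))[0]; W=(P-np.array(c['tvec']).ravel())@Rm
    W[d<=0]=np.nan
    return W,p
E
python3 - <<'E'
from h import *
for n in('top','side'):
    s,p,d,c=take(n,n+'0'); print(c)
print(s)
E
```

```text
{'vfov': 47.68330488298587, 'cx': 314.2948769210557, 'cy': 239.06828207684532, 'rvec': array([ 2.14577144, -2.15040567,  0.10887789]), 'tvec': array([ 187.4849319 ,  543.01655594, 1124.32654876])}
{'vfov': 47.01726399542678, 'cx': 318.18612282857794, 'cy': 234.41129284052516, 'rvec': array([ 2.15407513, -0.29357133,  0.17314315]), 'tvec': array([-474.97133843,  285.94024275, 1199.64192633])}
{'time': 0.05, 'joint_pos': array([ 6.30010541e+01,  7.51533375e+00,  8.53282210e+01,  1.27568629e-03,
        8.72623087e+01, -4.89192598e+00]), 'qd': array([ 0.03285433, -0.0829009 , -0.10467417,  0.00652503, -0.0658034 ,
        0.04540113]), 'joint_efforts': array([ 1.60667780e-03, -5.71386480e+01, -5.02326858e+01, -1.28480824e-04,
        9.26939741e-03, -1.71803674e-05]), 'tool_pos': array([225.5314296 , 555.44918854, 249.25219708]), 'tcp_rot': array([-1.79894631e+02, -1.02971336e-02,  1.57892909e+02]), 'ft_force': array([-0.00574051, -0.26296493, -0.04807089]), 'wrist_torque': array([-0.00456738,  0.01186865, -0.04242462]), 'grip_force': 0.0, 'finger_gap': 85.39663180741499}
```

View pics/top0.png

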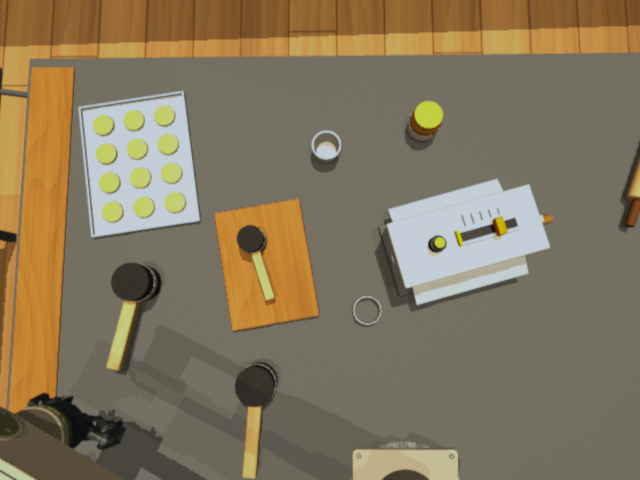

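View pics/side0.png

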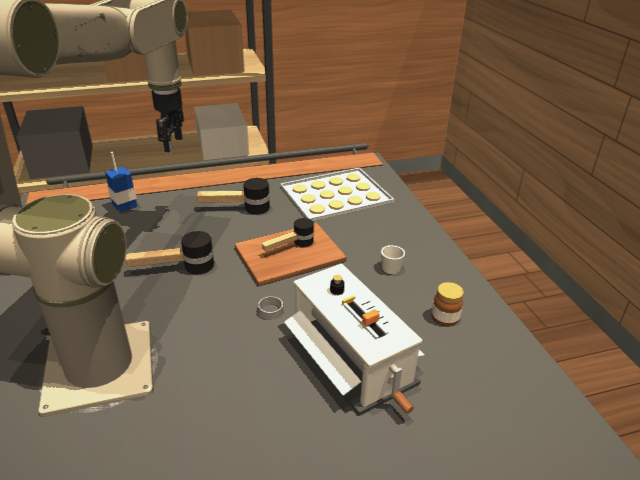

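Top view: there are three mallets, with heads at (251,239) on the board, (133,282) on the table, and (256,385) on the table. The one on the board is the smallest and the one meant. On the roller, the pin is at (438,243), the yellow stop at (459,238) and the orange grip at (501,227). The cup is at (326,147), the jar at (427,115) and the cutter at (367,311). The side view agrees: small mallet at (300,235), pin at (337,284), grip at (371,317).

```bash
cat > m.py <<'E'
from h import *
W,p=cloud('top0'); hsv=cv2.cvtColor(p,cv2.COLOR_BGR2HSV)
WS,ps=cloud('side0'); hs=cv2.cvtColor(ps,cv2.COLOR_BGR2HSV)
def st(n,W,m,f=np.nanmedian): print(n,m.sum(),f(W[m],axis=0).round(1), np.nanpercentile(W[m],[3,97],axis=0).round(0).tolist())
def box(s,u0,u1,v0,v1):
    m=np.zeros((480,640),bool); m[v0:v1,u0:u1]=1; return m
def rect(n,W,m):
    q=W[m][:,:2]; q=q[~np.isnan(q).any(1)].astype(np.float32); print(n,cv2.minAreaRect(q), q.mean(0))
# heads: black, small value
V=hsv[...,2]
for n,b,z in(('m1',(230,275,220,260),70),('m2',(105,165,255,310),60),('m3',(230,280,358,410),60)):
    m=box(0,*b)&(V<75)&(W[...,2]>z); st(n,W,m); q=W[m][:,:2].astype(np.float32); print(cv2.minEnclosingCircle(q))
m=box(0,240,280,245,305)&(W[...,2]>45)&(V>120); st('handle',W,m); rect('handle',W,m)
m=box(0,380,555,180,290)&(W[...,2]>132)&(W[...,2]<148); st('deck',W,m); rect('deck',W,m)
m=box(0,210,322,195,332)&(W[...,2]>10)&(W[...,2]<26); st('board',W,m); rect('board',W,m)
S=hsv[...,1]; H=hsv[...,0]
m=box(0,428,450,232,252)&(S>150)&(V>90); st('pin',W,m)
m=box(0,453,468,228,248)&(S>150)&(V>90); st('stop',W,m)
m=box(0,490,512,214,240)&(S>150)&(V>90)&(W[...,2]>155); st('grip',W,m); rect('grip',W,m)
hS=hs
m=box(0,328,346,272,292)&(hS[...,1]>150)&(hS[...,2]>90); st('pinS',WS,m)
m=box(0,340,358,290,306)&(hS[...,1]>150)&(hS[...,2]>90); st('stopS',WS,m)
m=box(0,358,384,306,330)&(hS[...,1]>150)&(hS[...,2]>90); st('gripS',WS,m); st('gripS top',WS,m&(WS[...,2]>164))
m=box(0,290,318,216,250)&(hS[...,2]<75)&(WS[...,2]>76); st('headS',WS,m); 
m=box(0,255,298,228,258)&(WS[...,2]>54); st('handleS',WS,m)
for n,b in(('cup',(310,345,128,168)),('jar',(410,445,100,140)),('cutter',(350,385,294,328))):
    m=box(0,*b)&(W[...,2]>15); st(n,W,m)
E
python3 m.py
python3 - <<'E'
from h import *
p=load('top0')[1]; q=load('side0')[1]
a=cv2.resize(p[190:320,90:320],None,fx=3.4,fy=3.4,interpolation=cv2.INTER_CUBIC)[:,:780]
b=cv2.resize(q[160:280,190:350],None,fx=2,fy=1.2)
cv2.imwrite('pics/crop1.png',a)
E
```

```text
m1 539 [538.1 316.9  83.3] [[515.0, 293.0, 78.0], [562.0, 340.0, 87.0]]
((539.2831420898438, 317.510498046875), 27.578994750976562)
m2 1273 [450.3 554.6  90.7] [[418.0, 523.0, 67.0], [485.0, 592.0, 95.0]]
((450.7741394042969, 559.397705078125), 39.293453216552734)
m3 1283 [245.5 302.6  90.7] [[212.0, 269.0, 77.0], [280.0, 337.0, 95.0]]
((244.2309112548828, 303.9081726074219), 39.26154327392578)
handle 505 [463.6 292.4  60.9] [[418.0, 273.0, 52.0], [511.0, 312.0, 65.0]]
handle ((464.7465515136719, 293.2489929199219), (104.0086441040039, 20.356674194335938), 18.142709732055664) [464.1857  292.61658]
deck 9423 [ 535.  -111.8  141.1] [[457.0, -245.0, 137.0], [613.0, 22.0, 145.0]]
deck ((536.0422973632812, -112.59780883789062), (130.11019897460938, 291.033447265625), 15.544004440307617) [ 534.8361  -111.22489]
board 9290 [483.1 281.1  19.2] [[368.0, 196.0, 15.0], [614.0, 385.0, 23.0]]
board ((492.48492431640625, 292.0255432128906), (260.480712890625, 190.65744018554688), 9.934576034545898) [487.73563 288.1678 ]
pin 94 [519.3 -48.9 178.9] [[510.0, -57.0, 165.0], [529.0, -41.0, 181.0]]
stop
[... 275 characters left out ...]
5.42535]
pinS 8 [517.6 -57.2 176.3] [[511.0, -60.0, 173.0], [526.0, -55.0, 179.0]]
stopS 49 [531.9 -95.4 150.3] [[519.0, -99.0, 142.0], [543.0, -89.0, 154.0]]
gripS 188 [ 549.6 -173.6  166.6] [[537.0, -180.0, 147.0], [567.0, -154.0, 172.0]]
gripS top 108 [ 551.3 -171.3  169.2] [[537.0, -179.0, 165.0], [567.0, -162.0, 172.0]]
headS 187 [539.2 313.5  81.3] [[515.0, 290.0, 77.0], [563.0, 340.0, 85.0]]
handleS 224 [469.7 290.8  59.5] [[419.0, 271.0, 55.0], [518.0, 312.0, 69.0]]
cup 438 [757.4 160.7  46.2] [[714.0, 133.0, 17.0], [772.0, 189.0, 59.0]]
jar 1013 [787.5 -49.1  84.2] [[766.0, -79.0, 27.0], [822.0, -23.0, 89.0]]
cutter 113 [391.   73.4  24.7] [[364.0, 47.0, 16.0], [420.0, 104.0, 30.0]]
```

View pics/crop1.png

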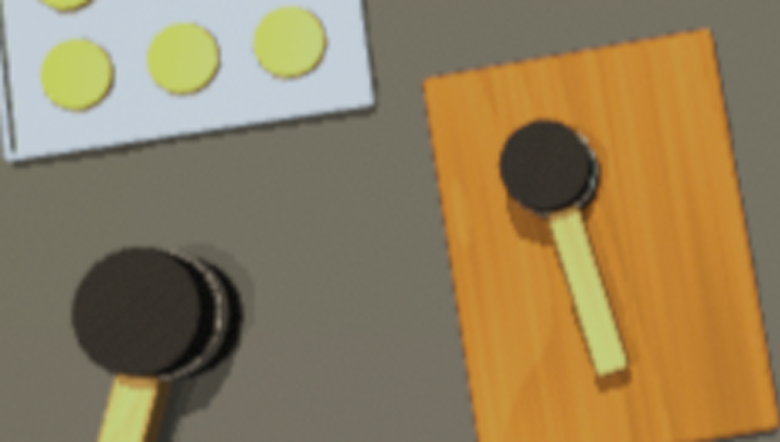

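The enlarged crop shows the mallet on the board, head at about (548,167) in the crop. Its head is ~56 mm across against ~78 mm for the other two, so it is the smallest and the target. Roller yaw is ≈15.5°, mallet yaw ≈18°. I'll start with the slide.

```bash
cat > go.py <<'E'
import sys; from h import *
x,y,z,yaw=map(float,sys.argv[1:]); s=r.sense()
A=R.from_euler('xyz',s['tcp_rot'],degrees=True); B=R.from_euler('xyz',[180,0,yaw],degrees=True)
d=A.inv().apply(np.array([x,y,z])-s['tool_pos'])
print('t',s['time'],'pos',s['tool_pos'].round(1),'rot',s['tcp_rot'].round(1),'F',s['ft_force'].round(1),'gap',round(s['finger_gap'],1),'grip',round(s['grip_force'],1),'J',s['joint_pos'].round(0))
print('tool shift mm',d.round(1),'turn deg',(A.inv()*B).as_rotvec(degrees=True).round(2),'rows>=',np.linalg.norm(d)/41.7)
E
python3 go.py 551 -168 250 15.5
```

```text
t 0.1 pos [225.6 555.5 249.4] rot [-179.9   -0.   157.9] F [-0.2 -0.3  0.2] gap 85.3 grip 0.0 J [63.  8. 85. -0. 87. -5.]
tool shift mm [-5.738e+02 -5.478e+02  2.000e-01] turn deg [-5.0000e-02  1.1000e-01  1.4239e+02] rows>= 19.024361707022685
```

```bash
python3 -m handwheel '[[-0.0239,-0.0228,0,0,0,0,0.04],[-0.0239,-0.0228,0,0,0,0,0.04],[-0.0239,-0.0228,0,0,0,0,0.04],[-0.0239,-0.0228,0,0,0,0,0.04],[-0.0239,-0.0228,0,0,0,0,0.04],[-0.0239,-0.0228,0,0,0,0,0.04],[-0.0239,-0.0228,0,0,0,0,0.04],[-0.0239,-0.0228,0,0,0,0,0.04]]'
python3 -m handwheel '[[-0.0239,-0.0228,0,0,0,0,0.04],[-0.0239,-0.0228,0,0,0,0,0.04],[-0.0239,-0.0228,0,0,0,0,0.04],[-0.0239,-0.0228,0,0,0,0,0.04],[-0.0239,-0.0228,0,0,0,0,0.04],[-0.0239,-0.0228,0,0,0,0,0.04],[-0.0239,-0.0228,0,0,0,0,0.04],[-0.0239,-0.0228,0,0,0,0,0.04]]'
python3 -m handwheel '[[-0.0239,-0.0228,0,0,0,0,0.04],[-0.0239,-0.0228,0,0,0,0,0.04],[-0.0239,-0.0228,0,0,0,0,0.04],[-0.0239,-0.0228,0,0,0,0,0.04],[-0.0239,-0.0228,0,0,0,0,0.04],[-0.0239,-0.0228,0,0,0,0,0.04],[-0.0239,-0.0228,0,0,0,0,0.04],[-0.0239,-0.0228,0,0,0,0,0.04]]'
python3 -m handwheel '[[0,0,0,0,0,7.12,0.04],[0,0,0,0,0,7.12,0.04],[0,0,0,0,0,7.12,0.04],[0,0,0,0,0,7.12,0.04],[0,0,0,0,0,7.12,0.04],[0,0,0,0,0,7.12,0.04],[0,0,0,0,0,7.12,0.04],[0,0,0,0,0,7.12,0.04]]'
python3 -m handwheel '[[0,0,0,0,0,7.12,0.04],[0,0,0,0,0,7.12,0.04],[0,0,0,0,0,7.12,0.04],[0,0,0,0,0,7.12,0.04],[0,0,0,0,0,7.12,0.04],[0,0,0,0,0,7.12,0.04],[0,0,0,0,0,7.12,0.04],[0,0,0,0,0,7.12,0.04]]'
python3 -m handwheel '[[0,0,0,0,0,7.12,0.04],[0,0,0,0,0,7.12,0.04],[0,0,0,0,0,7.12,0.04],[0,0,0,0,0,7.12,0.04],[0,0,0,0,0,0,0.04],[0,0,0,0,0,0,0.04]]'
python3 go.py 551 -168 175 15.5
python3 - <<'E'
from h import *
take('wrist','w1')
E
```

```text
time: 0.77
tool_pos: [334.3, 313.4, 249.9]
tcp_rot: [-180.0, -0.0, 157.9]
ft_force: [0.9, 0.3, 0.0]
finger_gap: 40.3
grip_force: 0.0
time: 1.43
tool_pos: [442.9, 72.4, 250.0]
tcp_rot: [-180.0, -0.0, 157.9]
ft_force: [0.0, 1.8, -0.3]
finger_gap: 39.7
grip_force: 0.0
time: 2.1
tool_pos: [551.4, -168.5, 249.7]
tcp_rot: [180.0, -0.0, 157.9]
ft_force: [0.2, 0.8, 0.2]
finger_gap: 40.0
grip_force: 0.0
time: 2.77
tool_pos: [551.0, -166.8, 249.7]
tcp_rot: [-179.9, -0.0, 100.6]
ft_force: [-0.7, 0.1, -0.1]
finger_gap: 40.0
grip_force: 0.0
time: 3.43
tool_pos: [551.0, -166.8, 249.7]
tcp_rot: [-179.9, 0.0, 43.6]
ft_force: [-0.4, 0.2, -0.4]
finger_gap: 39.7
grip_force: 0.0
time: 3.93
tool_pos: [551.1, -166.8, 249.9]
tcp_rot: [-180.0, 0.0, 15.7]
ft_force: [-0.5, 0.6, 0.1]
finger_gap: 39.9
grip_force: 0.0
t 3.9333 pos [ 551.1 -166.8  249.9] rot [-180.     0.    15.7] F [-0.5  0.6  0.1] gap 39.9 grip 0.0 J [-22.   4.  89.   0.  87.  52.]
tool shift mm [-0.3  1.1 74.9] turn deg [-0.03  0.03  0.22] rows>= 1.7955164094917766
```

View pics/w1.png

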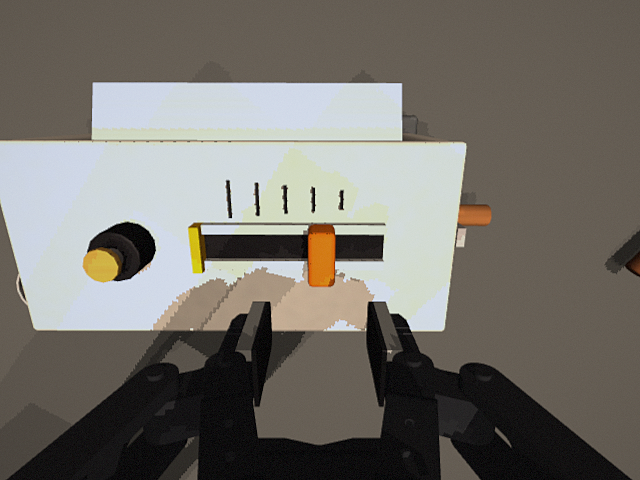

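The wrist view shows the orange grip at (321,255), lined up between the jaws. The yellow stop is at (196,248) and the pin head at (103,265). I'll measure from here.

Run:
```python
from h import *
W,p=cloud('w1'); h=cv2.cvtColor(p,cv2.COLOR_BGR2HSV); S=h[...,1]>150
def f(n,u0,u1,v0,v1,z0,z1):
    m=np.zeros((480,640),bool); m[v0:v1,u0:u1]=1; m&=S&(W[...,2]>z0)&(W[...,2]<z1)
    q=W[m].astype(np.float32); print(n,m.sum(),np.median(q,0).round(1),cv2.minAreaRect(q[:,:2]))
f('grip',300,342,215,295,166,174); f('stop',184,210,215,280,147,157); f('pin',75,130,240,290,174,184)
d=W[150:210,100:220].reshape(-1,3); print('deck z',np.nanmedian(d,0)); f('deckall',0,1,0,1,0,1) if 0 else 0
```

```text
Traceback (most recent call last):
cv2.error: OpenCV(4.12.0) /io/opencv/modules/imgproc/src/convhull.cpp:143: error: (-215:Assertion failed) total >= 0 && (depth == CV_32F || depth == CV_32S) in function 'convexHull'
```

Run:
```python
from h import *
W,p=cloud('w1'); h=cv2.cvtColor(p,cv2.COLOR_BGR2HSV); S=h[...,1]>150
def f(n,u0,u1,v0,v1,z0):
    m=np.zeros((480,640),bool); m[v0:v1,u0:u1]=1; m&=S
    q=W[m]; print(n,m.sum(),np.isnan(q[:,0]).sum(),np.nanpercentile(q,[2,50,98],axis=0).round(1).tolist())
    q=q[q[:,2]>np.nanpercentile(q[:,2],60)-5].astype(np.float32); print(np.median(q,0),cv2.minAreaRect(np.ascontiguousarray(q[:,:2])))
f('grip',300,342,215,295,166); f('stop',184,210,215,280,147); f('pin',75,130,240,290,174)
d=W[150:210,100:220].reshape(-1,3); print('deck z',np.nanmedian(d,0))
```

```text
grip 1710 12 [[538.8, -175.7, 140.9], [556.7, -165.2, 169.5], [571.1, -155.6, 171.0]]
[ 555.5323  -165.63908  169.58133] ((554.1340942382812, -165.88607788085938), (34.14086151123047, 15.954517364501953), 15.32079029083252)
stop 661 1 [[519.3, -97.2, 141.1], [534.3, -92.0, 151.5], [547.7, -85.8, 153.1]]
[534.0941   -91.572556 151.67734 ] ((533.1246948242188, -91.2766342163086), (30.54888916015625, 6.482309818267822), 15.918586730957031)
pin 1045 4 [[512.2, -57.8, 164.1], [522.1, -49.4, 177.7], [530.5, -40.2, 179.1]]
[522.21106 -49.26552 177.77043] ((521.3477783203125, -48.853912353515625), (18.68529510498047, 19.5560302734375), 63.851619720458984)
deck z [567.33568762 -59.55950243 139.85920924]
```

```bash
python3 -m handwheel '[[0.001,0,0.025,0,0,0,0.04],[0,0,0.025,0,0,0,0.04],[0,0,0.02,0,0,0,0.04],[0,0,0.005,0,0,0,0.04],[0,0,0,0,0,0,0.04],[0,0,0,0,0,0,0.01],[0,0,0,0,0,0,0.01],[0,0,0,0,0,0,0.01]]' 25
python3 -m handwheel '[[0,0,0,0,0,0,0.01],[0,0,0,0,0,0,0.01]]'
python3 go.py 533.7 -103.5 175 15.5
```

```text
time: 4.65
tool_pos: [553.3, -167.1, 177.4]
tcp_rot: [179.9, -0.1, 15.5]
ft_force: [-0.7, -0.1, 3.6]
finger_gap: 15.1
grip_force: 29.6
time: 4.82
tool_pos: [553.3, -167.1, 177.3]
tcp_rot: [179.9, -0.1, 15.5]
ft_force: [-1.0, -0.0, 7.4]
finger_gap: 14.9
grip_force: 30.0
t 4.8167 pos [ 553.3 -167.1  177.3] rot [ 1.799e+02 -1.000e-01  1.550e+01] F [-1.  -0.   7.4] gap 14.9 grip 30.0 J [-22.   6.  94.  -0.  79.  53.]
tool shift mm [ -1.8 -66.5   2.2] turn deg [ 0.11 -0.14  0.01] rows>= 1.5964253501876906
```

```bash
python3 -m handwheel '[[0,-0.01,-0.002,0,0,0,0.01],[0,-0.013,0,0,0,0,0.01],[0,-0.013,0,0,0,0,0.01],[0,-0.013,0,0,0,0,0.01],[0,-0.01,0,0,0,0,0.01],[0,-0.004,0,0,0,0,0.01],[0,0,0,0,0,0,0.01]]' 
python3 -m handwheel '[[0,-0.002,0,0,0,0,0.01],[0,-0.002,0,0,0,0,0.01],[0,0,0,0,0,0,0.01]]'
python3 go.py 533.7 -103.5 175 15.5
```

```text
time: 5.4
tool_pos: [535.8, -104.8, 177.4]
tcp_rot: [-180.0, -0.1, 15.6]
ft_force: [5.1, 3.3, -4.1]
finger_gap: 15.3
grip_force: 28.7
time: 5.65
tool_pos: [535.6, -104.2, 177.5]
tcp_rot: [179.7, -0.1, 15.5]
ft_force: [8.4, -9.1, -10.7]
finger_gap: 15.0
grip_force: 28.1
t 5.65 pos [ 535.6 -104.2  177.5] rot [ 1.797e+02 -1.000e-01  1.550e+01] F [  8.4  -9.1 -10.7] gap 15.0 grip 28.1 J [-16.   2.  99.  -0.  79.  58.]
tool shift mm [-1.6 -1.2  2.5] turn deg [ 0.25 -0.12 -0.03] rows>= 0.07730032473230912
```

```bash
python3 -m handwheel '[[0,-0.002,0,0,0,0,0.01],[0,-0.002,0,0,0,0,0.01],[0,0,0,0,0,0,0.01],[0,0,0,0,0,0,0.01]]'
python3 -m handwheel '[[0,0,0,0,0,0,0.03],[0,0,0,0,0,0,0.03],[0,0,0,0,0,0,0.03]]'
python3 go.py 533.7 -103.5 175 15.5
```

```text
time: 5.98
tool_pos: [535.4, -103.7, 177.6]
tcp_rot: [179.4, -0.2, 15.4]
ft_force: [16.0, -23.9, -16.1]
finger_gap: 14.9
grip_force: 27.5
time: 6.23
tool_pos: [533.2, -98.5, 177.6]
tcp_rot: [-180.0, 0.0, 15.5]
ft_force: [-0.5, -0.4, 0.7]
finger_gap: 30.1
grip_force: 0.0
t 6.2333 pos [533.2 -98.5 177.6] rot [-180.     0.    15.5] F [-0.5 -0.4  0.7] gap 30.1 grip 0.0 J [-16.   1. 100.   0.  79.  59.]
tool shift mm [-0.8  5.   2.6] turn deg [-0.02  0.01 -0.03] rows>= 0.13567562454067109
```

```bash
python3 -m handwheel '[[0,0.003,0,0,0,0,0.03],[0,0.002,-0.005,0,0,0,0.03],[0,0,-0.02,0,0,0,0.03],[0,0,-0.025,0,0,0,0.03],[0,0,-0.025,0,0,0,0.03],[0,0,0,0,0,0,0.04],[0,0,0,0,0,0,0.04]]'
python3 - <<'E'
from h import *
take('wrist','w2')
W,p=cloud('w2'); h=cv2.cvtColor(p,cv2.COLOR_BGR2HSV)
m=(h[...,1]>150)&(W[...,2]>143)&(W[...,2]<185)&(W[...,1]>-135)&(W[...,1]<-20)&(np.abs(W[...,0]-535)<35)
y=np.array([-.267,.964]); 
n,l,s,c=cv2.connectedComponentsWithStats(m.astype(np.uint8))
for i in range(1,n):
    if s[i,4]>100: print(s[i],np.nanmedian(W[l==i],0).round(1),'along y',np.nanpercentile(W[l==i][:,:2]@y,[1,50,99]).round(1))
E
python3 go.py 490 301.5 180 18.1
```

```text
time: 6.82
tool_pos: [535.9, -103.4, 255.0]
tcp_rot: [179.9, -0.2, 15.5]
ft_force: [0.4, -1.6, -0.8]
finger_gap: 40.1
grip_force: 0.0
[296 226  10  49 464] [534.3 -90.8 151.8] along y [-233.  -230.4 -227.3]
[ 307  227   27   60 1550] [ 539.7 -102.3  169.5] along y [-250.3 -242.5 -234.9]
[203 249  37  35 946] [521.8 -48.7 177.7] along y [-195.  -186.4 -176.9]
t 6.8667 pos [ 535.  -103.1  253.1] rot [ 1.80e+02 -1.00e-01  1.55e+01] F [-0.1  1.  -0.3] gap 40.2 grip 0.0 J [-16.  -1.  94.   0.  87.  58.]
tool shift mm [  64.7 -402.    72.9] turn deg [ 0.05 -0.08 -2.59] rows>= 9.919164931409359
```

View pics/w2.png

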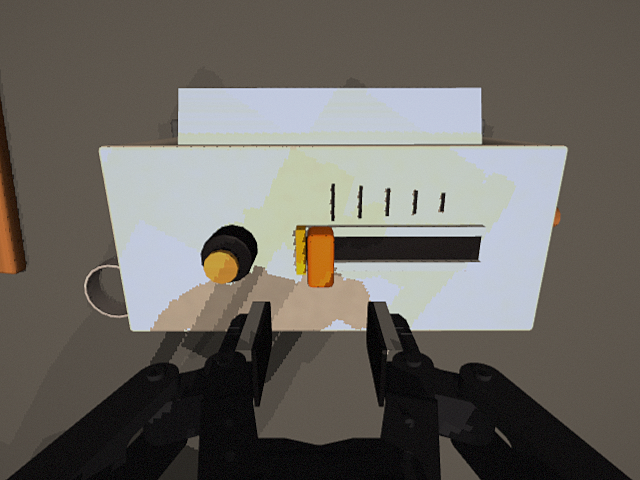

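The orange grip at (320,257) is touching the yellow stop at (300,250). Next, the mallet.

```bash
python3 -m handwheel '[[0.006,-0.033,0,0,0,0,0.06],[0.006,-0.037,0,0,0,0,0.06],[0.006,-0.037,0,0,0,0,0.06],[0.006,-0.037,0,0,0,0,0.06],[0.006,-0.037,0,0,0,0,0.06],[0.006,-0.037,0,0,0,0,0.06],[0.006,-0.037,0,0,0,0,0.06],[0.006,-0.037,0,0,0,0,0.06]]'
python3 -m handwheel '[[0.006,-0.037,0,0,0,0,0.06],[0.006,-0.037,0,0,0,0,0.06],[0.005,-0.036,0.02,0,0,0,0.06],[0,0,0.02,0,0,-2.6,0.06],[0,0,0.013,0,0,0,0.06],[0,0,0,0,0,0,0.06]]'
cat > mal.py <<'E'
import sys; from h import *
take('wrist',sys.argv[1])
W,p=cloud(sys.argv[1]); h=cv2.cvtColor(p,cv2.COLOR_BGR2HSV); Z=W[...,2]
R_=(np.abs(W[...,0]-490)<90)&(np.abs(W[...,1]-300)<60)
m=R_&(Z>54)&(Z<66)&(h[...,2]>110)&(W[...,0]<508); q=np.ascontiguousarray(W[m][:,:2].astype(np.float32))
print('handle',m.sum(),np.median(W[m],0).round(1),cv2.minAreaRect(q))
m=R_&(Z>76)&(Z<90)&(h[...,2]<90); q=np.ascontiguousarray(W[m][:,:2].astype(np.float32)); print('head',m.sum(),np.median(W[m],0).round(1),cv2.minEnclosingCircle(q))
m=(np.abs(W[...,0]-480)<90)&(np.abs(W[...,1]-300)<80)&(Z<30); print('board z',np.median(Z[m]))
E
python3 mal.py w3; python3 go.py 490 301.5 52 18.1
```

```text
time: 7.53
tool_pos: [501.5, 192.7, 250.7]
tcp_rot: [180.0, 0.1, 15.5]
ft_force: [0.2, -1.1, 0.2]
finger_gap: 59.8
grip_force: 0.0
time: 8.03
tool_pos: [487.1, 300.4, 193.9]
tcp_rot: [179.9, 0.5, 18.1]
ft_force: [-0.1, 0.1, -0.8]
finger_gap: 60.1
grip_force: 0.0
handle 3198 [466.8 295.2  59.6] ((464.0209045410156, 294.35931396484375), (97.60135650634766, 19.978681564331055), 18.04520034790039)
head 6492 [542.8 320.   81.8] ((541.6024169921875, 319.725341796875), 27.689453125)
board z 17.803274179414558
t 8.0833 pos [488.2 300.3 196.2] rot [179.9   0.3  18. ] F [ 0.5 -1.1 -0.4] gap 60.4 grip 0.0 J [26.  5. 93. -0. 82. 98.]
tool shift mm [  2.9  -0.8 144.2] turn deg [ 0.07  0.34 -0.08] rows>= 3.4586410393541573
```

View pics/w3.png

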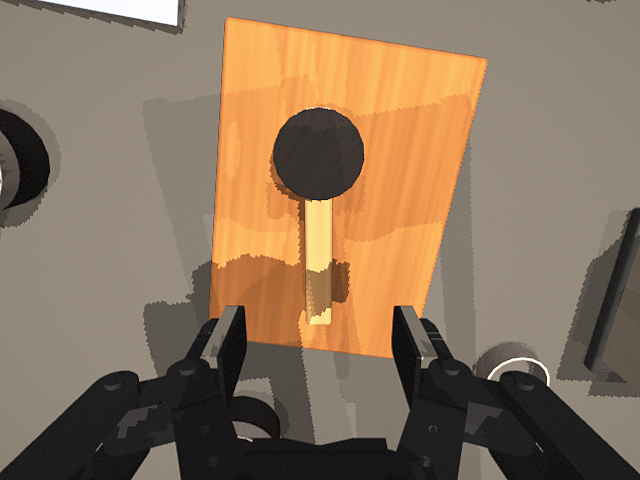

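The wrist view shows the small mallet's head at (318,153) and its handle from (318,200) to (318,325), centred between the jaws.

```bash
python3 -m handwheel '[[0.004,-0.0015,0.03,0,0,0,0.06],[0,0,0.03,0,0,0,0.06],[0,0,0.03,0,0,0,0.06],[0,0,0.025,0,0,0,0.06],[0,0,0.02,0,0,0,0.06],[0,0,0.01,0,0,0,0.06],[0,0,0,0,0,0,0.06],[0,0,0,0,0,0,0.06]]'
python3 -m handwheel '[[0,0,0,0,0,0,0.01],[0,0,0,0,0,0,0.01],[0,0,0,0,0,0,0.01],[0,0,0,0,0,0,0.01],[0,0,0,0,0,0,0.01]]' 110
python3 go.py 491.5 303 52 18.1
```

```text
time: 8.75
tool_pos: [494.0, 303.8, 55.3]
tcp_rot: [180.0, -0.0, 18.0]
ft_force: [-0.4, -0.2, 1.1]
finger_gap: 59.7
grip_force: 0.0
time: 9.17
tool_pos: [494.4, 304.8, 56.3]
tcp_rot: [180.0, -0.2, 18.1]
ft_force: [-2.0, -2.1, 7.5]
finger_gap: 18.1
grip_force: 107.0
t 9.1667 pos [494.4 304.8  56.3] rot [180.   -0.2  18.1] F [-2.  -2.1  7.5] gap 18.1 grip 107.0 J [27. 15. 99. -0. 67. 99.]
tool shift mm [-3.3  0.8  4.3] turn deg [ 0.   -0.16 -0.  ] rows>= 0.1311406645420721
```

```bash
python3 -m handwheel '[[0,0,-0.01,0,0,0,0.01],[0,0,-0.03,0,0,0,0.01],[0,0,-0.03,0,0,0,0.01],[0,0,-0.03,0,0,0,0.01],[0,0,-0.03,0,0,0,0.01],[0,0,-0.03,0,0,0,0.01],[0,0,-0.03,0,0,0,0.01],[0,0,-0.02,0,0,0,0.01]]'
python3 -m handwheel '[[0,0,-0.01,0,0,0,0.01],[0,0,0,0,0,0,0.01]]'
python3 - <<'E'
from h import *
take('wrist','w4'); take('side','s4')
for t in('w4',):
    W,p=cloud(t); h=cv2.cvtColor(p,cv2.COLOR_BGR2HSV); s=load(t)[0]; Z=W[...,2]; c=s['tool_pos']
    m=(np.hypot(W[...,0]-c[0]-47,W[...,1]-c[1]-16)<34)&(Z>c[2]+10)&(h[...,2]<90)
    q=np.ascontiguousarray(W[m][:,:2].astype(np.float32)); cc=cv2.minEnclosingCircle(q); A=np.c_[W[m][:,:2]-c[:2],np.ones(m.sum())]
    print('tcp',c.round(1),'head top',np.median(W[m],0).round(1),cc,'tilt',np.linalg.lstsq(A,W[m][:,2],rcond=None)[0])
    A=R.from_euler('xyz',s['tcp_rot'],degrees=True); print('head centre top in tool',A.inv().apply(np.r_[cc[0],np.median(Z[m])]-c))
E
python3 go.py 472.4 -64.9 270 18.1
```

```text
time: 9.83
tool_pos: [493.3, 304.7, 268.2]
tcp_rot: [-180.0, -0.2, 18.1]
ft_force: [1.2, 0.6, -4.3]
finger_gap: 17.7
grip_force: 107.5
time: 10.0
tool_pos: [494.0, 305.0, 277.6]
tcp_rot: [-180.0, -0.3, 18.1]
ft_force: [0.5, -0.3, -3.9]
finger_gap: 18.0
grip_force: 107.6
tcp [494.  305.  277.6] head top [542.8 321.  303. ] ((538.232177734375, 320.02032470703125), 31.27503776550293) tilt [-2.50959359e-01 -9.46566241e-02  3.18294610e+02]
head centre top in tool [ 46.78783414  -0.59076147 -25.14726198]
t 10.1 pos [492.7 304.2 273.1] rot [1.80e+02 1.00e-01 1.81e+01] F [-0.3 -0.2 -3.9] gap 17.3 grip 107.6 J [27.  4. 87.  0. 89. 99.]
tool shift mm [-133.9  344.5    3.4] turn deg [0.01 0.09 0.  ] rows>= 8.8649798810115
```

View pics/w4.png

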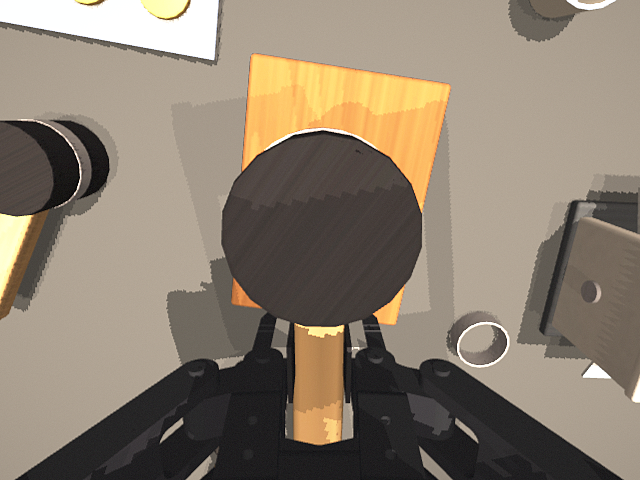

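The mallet is held, with its head at (322,228) in the wrist view. I'll check for droop.

Run:
```python
from h import *
W,p=cloud('w4'); c=load('w4')[0]['tool_pos']
for (a,b,e,f) in((270,370,160,190),(270,370,190,230),(270,370,230,270),(270,370,280,310)): print(np.nanmedian(W[e:f,a:b].reshape(-1,3),0).round(1))
v=np.array([W[y,260:380].mean(0) for y in range(150,312)]); e=np.hypot(*(v[:,:2]-v[-1,:2]).T); k=np.polyfit(e,v[:,2],1); print('top slope deg',np.degrees(np.arctan(k[0])),'resid',np.std(v[:,2]-np.polyval(k,e)))
hd=np.array([W[y,310:335].mean(0) for y in range(332,425)]); e=np.hypot(*(hd[:,:2]-hd[-1,:2]).T); k=np.polyfit(e,hd[:,2],1); print('handle slope',np.degrees(np.arctan(k[0])),hd[0],hd[-1])
p=load('s4')[1]; 
WS,_=cloud('s4'); hs=cv2.cvtColor(p,cv2.COLOR_BGR2HSV)
m=(np.hypot(WS[...,0]-541,WS[...,1]-320)<40)&(WS[...,2]>190); ys,xs=np.nonzero(m); print(xs.min(),xs.max(),ys.min(),ys.max())
cx,cy=int(xs.mean()),int(ys.mean()); cv2.imwrite('pics/s4c.png',cv2.resize(p[max(cy-70,0):cy+60,cx-90:cx+60],None,fx=4,fy=4,interpolation=cv2.INTER_CUBIC))
```

```text
[557.8 326.8 302.9]
[549.  324.  302.9]
[538.4 320.5 303. ]
[525.5 316.2 303. ]
 ** On entry to DLASCL parameter number  4 had an illegal value
 ** On entry to DLASCL parameter number  4 had an illegal value
 ** On entry to DLASCL parameter number  4 had an illegal value
 ** On entry to DLASCL parameter number  4 had an illegal value
 ** On entry to DLASCL parameter number  5 had an illegal value
 ** On entry to DLASCL parameter number  4 had an illegal valueTraceback (most recent call last):
  File "<stdin>", line 4, in <module>
    c, resids, rank, s = lstsq(lhs, rhs, rcond)
                         ~~~~~^^^^^^^^^^^^^^^^^
    x, resids, rank, s = _umath_linalg.lstsq(a, b, rcond,
                         ~~~~~~~~~~~~~~~~~~~^^^^^^^^^^^^^
                                             signature=signature)
                                             ^^^^^^^^^^^^^^^^^^^^
    raise LinAlgError("SVD did not converge in Linear Least Squares")
numpy.linalg.LinAlgError: SVD did not converge in Linear Least Squares
```

The mallet head's top face is flat at z = 303.0, so there is no droop. The bottom of the head is about 38.6 mm below the TCP. Moving over the pin.

```bash
python3 -m handwheel '[[-0.005,0.014,0,0,0,0,0.01],[-0.011,0.0287,0,0,0,0,0.01],[-0.011,0.0287,0,0,0,0,0.01],[-0.011,0.0287,0,0,0,0,0.01],[-0.011,0.0287,0,0,0,0,0.01],[-0.011,0.0287,0,0,0,0,0.01],[-0.011,0.0287,0,0,0,0,0.01],[-0.011,0.0287,0,0,0,0,0.01]]'
python3 -m handwheel '[[-0.011,0.0287,0,0,0,0,0.01],[-0.011,0.0287,0,0,0,0,0.01],[-0.011,0.0287,0,0,0,0,0.01],[-0.011,0.0287,0,0,0,0,0.01],[-0.006,0.015,0,0,0,0,0.01],[0,0,0,0,0,0,0.01],[0,0,0,0,0,0,0.01]]'
python3 go.py 474.2 -64.4 220 18.1
python3 - <<'E'
from h import *
take('side','s5'); WS,p=cloud('s5'); m=np.zeros((480,640,3),np.uint8)
cv2.imwrite('pics/s5c.png',cv2.resize(p[180:360,250:450],None,fx=3,fy=3,interpolation=cv2.INTER_CUBIC))
E
```

```text
time: 10.77
tool_pos: [480.3, 72.7, 271.6]
tcp_rot: [-180.0, 0.2, 18.1]
ft_force: [0.7, 0.2, -3.4]
finger_gap: 17.9
grip_force: 107.8
time: 11.35
tool_pos: [473.4, -65.2, 272.0]
tcp_rot: [-179.9, 0.2, 17.9]
ft_force: [-0.3, 0.0, -3.8]
finger_gap: 18.4
grip_force: 108.2
t 11.35 pos [473.4 -65.2 272. ] rot [-179.9    0.2   17.9] F [-0.3  0.  -3.8] gap 18.4 grip 108.2 J [-14. -12. 102.  -0.  90.  58.]
tool shift mm [ 1.1 -0.4 52. ] turn deg [-0.12  0.19 -0.15] rows>= 1.2482431897635011
```

View pics/s5c.png

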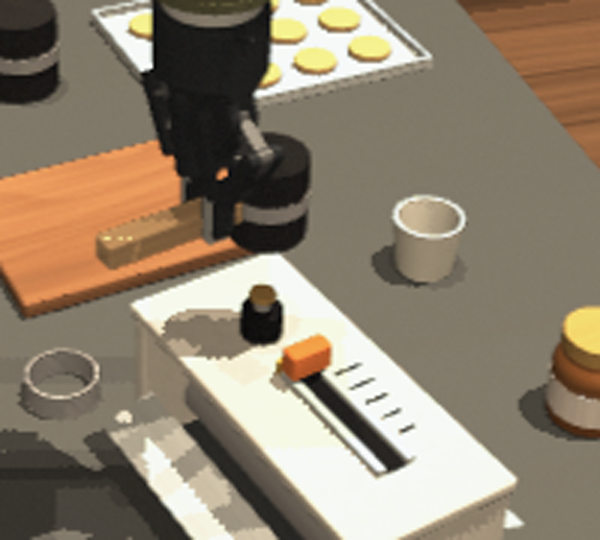

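The side crop shows the head at (270,205), above the pin at (262,300), with the slide at its stop. Going down.

```bash
python3 -m handwheel '[[0,0,0.012,0,0,0,0.01],[0,0,0.015,0,0,0,0.01],[0,0,0.015,0,0,0,0.01],[0,0,0.008,0,0,0,0.01],[0,0,0.004,0,0,0,0.01],[0,0,0.004,0,0,0,0.01],[0,0,0.004,0,0,0,0.01],[0,0,0,0,0,0,0.01]]'
python3 -m handwheel '[[0,0,0.003,0,0,0,0.01],[0,0,0.002,0,0,0,0.01],[0,0,0,0,0,0,0.01]]'
python3 go.py 474.2 -64.4 204 18.1
```

```text
time: 12.07
tool_pos: [475.2, -63.9, 212.6]
tcp_rot: [180.0, -0.1, 18.1]
ft_force: [-0.1, 0.4, -2.4]
finger_gap: 17.6
grip_force: 108.2
time: 12.32
tool_pos: [475.4, -64.2, 207.8]
tcp_rot: [180.0, -0.1, 18.1]
ft_force: [0.8, 1.6, 1.5]
finger_gap: 17.8
grip_force: 108.8
t 12.3167 pos [475.4 -64.2 207.8] rot [ 1.80e+02 -1.00e-01  1.81e+01] F [0.8 1.6 1.5] gap 17.8 grip 108.8 J [-14. -10. 107.   0.  83.  58.]
tool shift mm [-1.2 -0.2  3.8] turn deg [ 0.03 -0.1  -0.  ] rows>= 0.09590723127134083
```

```bash
python3 -m handwheel '[[0,0,0.002,0,0,0,0.01],[0,0,0.002,0,0,0,0.01],[0,0,0,0,0,0,0.01]]'
python3 -m handwheel '[[0,0,0.002,0,0,0,0.01],[0,0,0.002,0,0,0,0.01],[0,0,0,0,0,0,0.01]]'
```

```text
time: 12.57
tool_pos: [475.4, -64.3, 204.0]
tcp_rot: [180.0, -0.1, 18.1]
ft_force: [-1.6, 2.2, 6.2]
finger_gap: 18.0
grip_force: 109.4
time: 12.82
tool_pos: [475.3, -64.6, 203.2]
tcp_rot: [179.9, -0.1, 18.1]
ft_force: [-18.0, 3.4, 29.6]
finger_gap: 17.8
grip_force: 112.9
```

```bash
python3 -m handwheel '[[0,0,0,0,0,0,0.01],[0,0,-0.005,0,0,0,0.01],[0,0,-0.015,0,0,0,0.01],[0,0,-0.025,0,0,0,0.01],[0,0,-0.025,0,0,0,0.01],[0,0,0,0,0,0,0.01],[0,0,0,0,0,0,0.01]]'
python3 - <<'E'
from h import *
take('side','s6'); WS,p=cloud('s6'); h=cv2.cvtColor(p,cv2.COLOR_BGR2HSV)
m=np.zeros((480,640),bool); m[268:292,328:346]=1; m&=(h[...,1]>110)&(h[...,0]>12)&(h[...,0]<35)&(WS[...,2]>150); print('pin',m.sum(),np.nanpercentile(WS[m],[10,50,90],axis=0).round(1))
take('wrist','w6'); W,_=cloud('w6')
for (a,b,e,f) in((270,370,160,190),(270,370,190,230),(270,370,230,270),(270,370,280,310)): print(np.nanmedian(W[e:f,a:b].reshape(-1,3),0).round(1))
cv2.imwrite('pics/s6c.png',cv2.resize(p[180:360,250:450],None,fx=3,fy=3,interpolation=cv2.INTER_CUBIC))
E
python3 go.py 494.4 304.8 275 18.1
```

```text
time: 13.4
tool_pos: [475.4, -64.7, 269.8]
tcp_rot: [179.9, -0.1, 18.1]
ft_force: [-0.2, -0.6, -4.1]
finger_gap: 17.7
grip_force: 108.1
pin 59 [[511.9 -59.  163.6]
 [518.6 -51.5 165.7]
 [527.  -42.3 167.3]]
[538.4 -42.6 293.1]
[529.7 -45.5 293.2]
[519.  -49.  293.3]
[506.1 -53.2 293.4]
t 13.5 pos [474.  -64.3 267.2] rot [-1.799e+02  1.000e-01  1.810e+01] F [-0.2  0.5 -4. ] gap 17.7 grip 108.1 J [-14. -12. 102.  -0.  90.  58.]
tool shift mm [ 133.9 -344.5   -7.7] turn deg [-0.07  0.14 -0.02] rows>= 8.866356431853152
```

View pics/s6c.png

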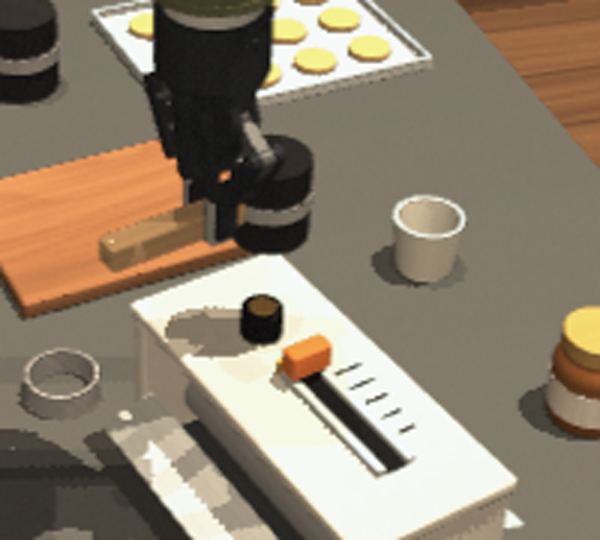

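The pin head is now flush with its boss at (262,305), about 166 mm up, so it is fully down. Carrying the mallet back to the board.

```bash
python3 -m handwheel '[[0.005,-0.014,0,0,0,0,0.01],[0.011,-0.0287,0,0,0,0,0.01],[0.011,-0.0287,0,0,0,0,0.01],[0.011,-0.0287,0,0,0,0,0.01],[0.011,-0.0287,0,0,0,0,0.01],[0.011,-0.0287,0,0,0,0,0.01],[0.011,-0.0287,0,0,0,0,0.01],[0.011,-0.0287,0,0,0,0,0.01]]'
python3 -m handwheel '[[0.011,-0.0287,0,0,0,0,0.01],[0.011,-0.0287,0,0,0,0,0.01],[0.011,-0.0287,0,0,0,0,0.01],[0.011,-0.0287,0,0,0,0,0.01],[0.006,-0.015,0,0,0,0,0.01],[0,0,0,0,0,0,0.01],[0,0,0,0,0,0,0.01]]'
python3 -m handwheel '[[0,0,0.02,0,0,0,0.01],[0,0,0.03,0,0,0,0.01],[0,0,0.035,0,0,0,0.01],[0,0,0.035,0,0,0,0.01],[0,0,0.03,0,0,0,0.01],[0,0,0.025,0,0,0,0.01],[0,0,0.015,0,0,0,0.01],[0,0,0,0,0,0,0.01]]'
python3 go.py 494.4 304.8 56.3 18.1
```

```text
time: 14.17
tool_pos: [484.8, 166.7, 266.7]
tcp_rot: [-180.0, 0.2, 18.1]
ft_force: [0.7, 0.2, -3.5]
finger_gap: 17.9
grip_force: 108.2
time: 14.75
tool_pos: [492.0, 304.5, 266.5]
tcp_rot: [179.9, 0.2, 18.2]
ft_force: [-0.5, 0.0, -2.8]
finger_gap: 17.8
grip_force: 107.9
time: 15.42
tool_pos: [489.5, 301.0, 73.3]
tcp_rot: [179.9, 0.6, 18.0]
ft_force: [-0.2, -0.2, -4.8]
finger_gap: 17.9
grip_force: 108.0
t 15.4167 pos [489.5 301.   73.3] rot [179.9   0.6  18. ] F [-0.2 -0.2 -4.8] gap 17.9 grip 108.0 J [26. 13. 98. -0. 69. 98.]
tool shift mm [ 6.  -2.1 17. ] turn deg [ 0.11  0.56 -0.08] rows>= 0.4346602519629077
```

```bash
python3 -m handwheel '[[0,0,0.006,0,0,0,0.01],[0,0,0.004,0,0,0,0.01],[0,0,0.002,0,0,0,0.01],[0,0,0,0,0,0,0.01],[0,0,0,0,0,0,0.01]]'
python3 -m handwheel '[[0,0,0.002,0,0,0,0.01],[0,0,0.001,0,0,0,0.01],[0,0,0,0,0,0,0.01]]'
python3 go.py 494.4 304.8 56.3 18.1
```

```text
time: 15.83
tool_pos: [493.8, 304.6, 68.3]
tcp_rot: [-180.0, -0.1, 18.1]
ft_force: [1.4, 0.0, -4.5]
finger_gap: 18.1
grip_force: 108.1
time: 16.08
tool_pos: [493.2, 304.4, 64.3]
tcp_rot: [-180.0, -0.0, 18.1]
ft_force: [0.1, -1.0, -3.3]
finger_gap: 17.8
grip_force: 108.1
t 16.0833 pos [493.2 304.4  64.3] rot [-180.    -0.    18.1] F [ 0.1 -1.  -3.3] gap 17.8 grip 108.1 J [27. 14. 98. -0. 68. 99.]
tool shift mm [1.3 0.  8. ] turn deg [-0.   -0.01  0.01] rows>= 0.19498768215506085
```

```bash
python3 -m handwheel '[[0,0,0.003,0,0,0,0.01],[0,0,0.002,0,0,0,0.01],[0,0,0,0,0,0,0.01],[0,0,0,0,0,0,0.01]]'
python3 -m handwheel '[[0,0,0.001,0,0,0,0.01],[0,0,0.001,0,0,0,0.01],[0,0,0,0,0,0,0.01]]'
python3 -m handwheel '[[0,0,0.001,0,0,0,0.01],[0,0,0,0,0,0,0.01]]'
```

```text
time: 16.42
tool_pos: [492.9, 304.3, 58.9]
tcp_rot: [180.0, 0.0, 18.1]
ft_force: [0.4, -0.7, -3.5]
finger_gap: 18.0
grip_force: 108.1
time: 16.67
tool_pos: [493.1, 304.3, 57.1]
tcp_rot: [180.0, 0.0, 18.1]
ft_force: [-0.6, -0.4, -3.9]
finger_gap: 17.7
grip_force: 108.1
time: 16.83
tool_pos: [493.3, 304.5, 56.6]
tcp_rot: [-180.0, -0.0, 18.1]
ft_force: [-1.6, -1.0, -1.3]
finger_gap: 18.0
grip_force: 108.8
```

```bash
python3 -m handwheel '[[0,0,0.0005,0,0,0,0.01],[0,0,0,0,0,0,0.01],[0,0,0,0,0,0,0.022],[0,0,0,0,0,0,0.03],[0,0,0,0,0,0,0.045],[0,0,0,0,0,0,0.06],[0,0,0,0,0,0,0.06],[0,0,0,0,0,0,0.06]]'
python3 -m handwheel '[[0,0,-0.02,0,0,0,0.06],[0,0,-0.03,0,0,0,0.06],[0,0,-0.03,0,0,0,0.06],[0,0,-0.03,0,0,0,0.06],[0,0,-0.03,0,0,0,0.06],[0,0,0,0,0,0,0.06],[0,0,0,0,0,0,0.06],[0,0,0,0,0,0,0.06]]'
python3 mal.py w7
python3 - <<'E'
from h import *
take('top','top7')
E
sed 's/top0/top7/;s/side0/s6/' m.py > m7.py; python3 m7.py 2>&1| egrep '^(pin|grip|cup|jar|cutter|stop|m2|m3) '
```

```text
time: 17.5
tool_pos: [493.3, 304.4, 55.8]
tcp_rot: [180.0, -0.0, 18.1]
ft_force: [0.4, 0.1, 0.0]
finger_gap: 59.8
grip_force: 0.0
time: 18.17
tool_pos: [493.1, 304.3, 195.4]
tcp_rot: [180.0, 0.0, 18.1]
ft_force: [0.1, -0.2, 0.7]
finger_gap: 60.1
grip_force: 0.0
handle 3126 [466.1 297.3  59.7] ((463.4637756347656, 296.33416748046875), (98.28299713134766, 19.71786880493164), 17.44529151916504)
head 6176 [541.6 320.8  81.8] ((540.4238891601562, 320.4548645019531), 27.72356605529785)
board z 17.827514822490997
m2 1276 [450.3 554.8  90.7] [[418.0, 523.0, 67.0], [485.0, 592.0, 95.0]]
m3 266 [272.5 312.1  90.7] [[256.0, 268.0, 66.0], [314.0, 334.0, 528.0]]
pin 92 [519.2 -49.4 166.2] [[511.0, -58.0, 163.0], [529.0, -41.0, 171.0]]
stop 153 [533.9 -96.3 162.6] [[519.0, -103.0, 147.0], [546.0, -88.0, 173.0]]
grip 0 [nan nan nan] [nan, nan, nan]
grip ((0.0, 0.0), (0.0, 0.0), 0.0) [nan nan]
cup 426 [757.  160.5  46.8] [[714.0, 133.0, 17.0], [772.0, 188.0, 59.0]]
jar 1012 [787.6 -49.2  84. ] [[765.0, -79.0, 27.0], [822.0, -23.0, 89.0]]
cutter 115 [391.   72.8  24.7] [[364.0, 47.0, 17.0], [420.0, 104.0, 29.0]]
```

View pics/w7.png

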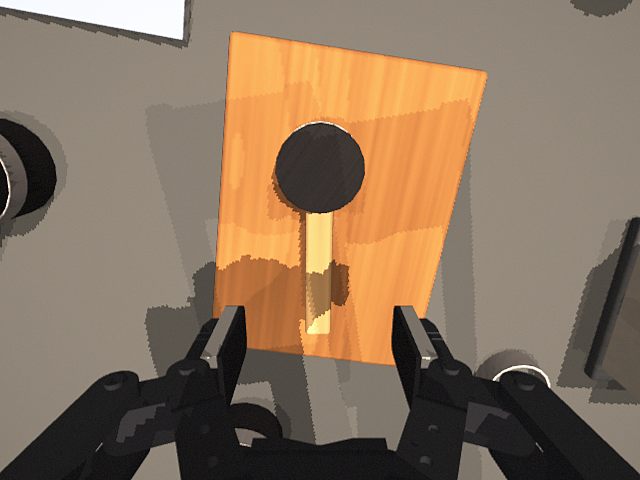

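The mallet stands level on the board, head at (320,167). The pin is down at z = 166.2, the slide is at its stop, and the cup, cutter and jar haven't moved.

```bash
python3 -c "
from bench import r; print(r.hand_in())"
```

```text
the job is handed in; nothing more can be done
None
```

The job is done and handed in at about 18 s of the 61 s limit: the slide is against the yellow stop, the pin was driven fully down with the mallet, the mallet is standing level on the board, and the cup, cutter and jar are where they were.

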